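Fit the lens head to the desk viewer

TASK

Set the lens head upright on the viewer's collar with its ribs lined up with the collar's ribs, so that it rests on top of the thread. Then, pressing lightly, turn it backward (counterclockwise seen from above) until you feel it drop a step, and only then turn it forward (clockwise) until it is fully home with its flange flat on the collar's rim, and let go. Be gentle: never force the thread, neither turning nor pressing, and leave the other things on the table where they are.

Things in the scene. Friction and masses are not known exactly. Their poses are not given: they have to be found in the camera images.
- lens_center (a point): Centre (half-way up) of the lens head, a loose black lens barrel standing upright on the table, 59 mm tall, about 0.16 kg; z is its axis, up. Above the flange it has a smooth grip 40 mm in diameter, 34 mm tall, from 4.5 mm below to 29.5 mm above this point, lens on top: hold it there. Below the flange: aluminium spigot 32 mm in diameter, 20 mm long, chamfered foot.
- lens_flange (a point): Centre of the underside of the lens head's black flange (54 mm diameter, 5 mm thick), 20 mm above the spigot's foot, 9.5 mm below lens_center. Three round lugs (3.5 mm thick, reaching 21.5 mm from the axis) stick out of the spigot 13.3 mm below this point, at 0, 120 and 240 degrees from the x axis, each straight below a small rib on the flange's edge; the three are alike.
- lens_rib (a point): The lens head's first rib: 27.5 mm out from the axis along the lens head's x axis, at the height of the flange's underside.
- viewer: The desk viewer, fixed to the table: low white housing 180 x 140 x 48 mm (x, y, z) with one grey upright collar (60 mm outside, 46 mm bore, 30 mm tall) in the middle of its top. Origin at the centre of its underside, z up.
- rim (a point): Centre of the collar's open top, level with the rim, 78 mm above the table; axes are the viewer's, z up. The bore is 27 mm deep with a three-start interrupted thread inside that leaves 35 mm free diameter (1.5 mm clearance all round for the spigot, and for the lugs in the bore).
- thread (a point): Axis point level with the flat top of the thread, 5 mm below the rim. With ribs lined up the lugs rest on it, flange underside 10 mm above the rim. About 33 to 60 degrees backward (counterclockwise from above), unmeasured and different each time, are gaps (middles; lugs have 14 degrees of play) where the lens head drops 7 mm; a hard stop ends each gap. Forward, hard stops come after 15 to 42 degrees.
- thread_floor (a point): Axis point level with the floor of the gaps, 12 mm below the rim. Forward (clockwise) from a gap the lugs run under the thread and the lens head sinks evenly, 3 mm in 55 to 65 degrees, until the flange lies flat on the rim; hard stops end the turn about 75 degrees past the gap's middle. Play along the axis about 1 mm; the lens head does not spring back.
- collar_rib0 (a point): Collar's first rib, 27.5 mm from the collar's axis along the viewer's x axis, at rim height. Ribs are 5 mm wide upright bars on the collar's outside.
- collar_rib1 (a point): Collar's second rib, same radius and height, 120 degrees counterclockwise from the first.
- collar_rib2 (a point): Collar's third rib, same radius and height, 240 degrees counterclockwise from the first.
- spacer: Bystander: black plastic ring lying flat, 48 mm outside, 32 mm inside, 12 mm tall; origin under its centre.
- cap: Bystander: flat black dust cap, 50 mm in diameter, 14 mm tall; origin under its centre.
- glasses: Bystander: open spectacles standing on the table, 130 mm wide (y), temples 135 mm long towards +x, about 50 mm tall; origin under the bridge.
- brush: Bystander: small brush lying flat, 160 mm long along its x.
- driver: Bystander: screwdriver lying flat, 150 mm long along its x.
Not all that is in view belongs to the job. Of the things that look like the part that bears lens_center, take the one that is farthest to the robot's left at the start.

How it is judged:
On the way, in this order (a step that is already met when the one before it is completed fails the run):
1. the lens head rests upright on top of the thread (flange underside 8 to 11.5 mm above the rim, axis within 3 mm) with its ribs lined up with the collar's (within 7 mm, about 15 degrees) (horizontal distance between lens_center and rim below 0.003 m and z of lens_center in the frame of rim between 0.0175 and 0.021 m and angle between lens_center's own z axis and vertical below 0.12 rad and contact force between lens and viewer above 0.3 N and (horizontal distance between lens_rib and collar_rib0 below 0.007 m or horizontal distance between lens_rib and collar_rib1 below 0.007 m or horizontal distance between lens_rib and collar_rib2 below 0.007 m)), for 0.1 s.
2. it has dropped into the thread's start (flange underside less than 5 mm above the rim) (horizontal distance between lens_center and rim below 0.003 m and z of lens_center in the frame of rim below 0.0145 m), for 0.1 s.
At the end, for the whole second after the job is handed in: The lens head stands upright in the collar (axis within 3 mm, tilt under 0.06 rad), flange within 1.2 mm of the rim, at rest and released (horizontal distance between lens_center and rim below 0.003 m and z of lens_center in the frame of rim between 0.008 and 0.0107 m and angle between lens_center's own z axis and vertical below 0.06 rad and linear speed of lens below 0.01 m/s and contact force between lens and the fingers below 0.1 N); the robot touches nothing.
It fails at once if the thread is forced: more than 45 N between lens head and viewer (contact force between lens and viewer above 45 N).
It fails at once if the spacer, cap, glasses, brush or screwdriver is disturbed (moved more than 20 mm) (distance of any of spacer, cap, glasses, brush, driver from where it was at the start of the episode above 0.02 m).
It also fails if it takes over 53 s, if anything falls off the work surface, if the arm or the gripper's body presses on something with over 40 N, if the wrist force passes 120 N, or if a joint passes its speed limit or range.

ROBOT

A 7-joint arm with a two-finger parallel gripper is mounted at the origin on the work surface. World frame = base frame: x ahead of the robot, y to its left, z up, the work surface at z = 0. Lengths are in m, angles in rad, forces in N, time in s.
With the tool pointing down it reaches from about 0.425 to 0.925 m from the base axis. Payload 6.8 kg.
Tool frame: the origin (TCP) lies on the front face of the gripper's body, between the roots of the fingers; the fingertips stand 73 mm ahead of it and the grasp point (between the pads) lies 54 mm ahead of it (bot.finger_overhang is the z of the fingertips in the tool frame, in m); z points along the fingers, y is the line along which they close (so a half turn about z gives the same grasp; the last joint's range is limited). The gripper opens to 85 mm and grips with 20 to 120 N. Pads are 22 mm wide; open, the fingers measure 114 mm over their backs; the gripper's body (76 mm by 85 mm) begins 54 mm behind the grasp point. The pads swing forward as they close: fully open they stand 13 mm farther back than shut.
Start: joints at [-1.225, 0.477, 0.022, 1.555, -0.011, 1.109, -0.083], TCP at [0.296, 0.607, 0.304] pointing down, gripper open.
Joint ranges: [-2.96, 2.96], [-0.34, 2.1], [-1.41, 1.46], [0.24, 2.44], [-1.37, 4.51], [0.17, 1.92], [-2.96, 2.96]. Speed limits (rad/s): [2.39, 2.39, 3.14, 3.14, 3.14, 3.14, 3.14].

INTERFACE

Orientations are given as a unit quaternion [w, x, y, z].
In Python, from station import bot gives the robot as it stands.
- The arm moves only by the tool servo_tool, never from a script. Its argument "motion" is one flat list of numbers, 7 for each row, row after row: the shift along the tool's x, y, z as a fraction of full scale, then the turn, a rotation vector about the tool's x, y, z as a fraction of full scale, then the closure, from 0 (fully open) to 1 (shut). In form: [tx, ty, tz, ax, ay, az, gripper, tx, ty, tz, ax, ay, az, gripper, ...]. A call has 1 to 5 rows; each row shifts and turns the commanded pose from where the row before left it, along the tool's axes as they then stand; what a row does not reach is not made up. Full scale, the value 1, is 0.02 m for a shift and 0.15 rad for a turn. A row lasts 1/8 s, in which the tool goes at most 62.5 mm and 10.7 degrees, less where a joint would pass 70% of its speed; a pose out of reach is approached as far as the arm can. A call with a number of a shift or a turn outside -1 to 1 is refused whole. A call with a gripper value outside its range is refused whole. The fingers move at their own pace and stop on an object; "grip_force" is the grip in N (left out, the last holds). Time passes only in rows, so rows that do not move let the fingers close. It gives the time, the measured TCP pose, the force, the opening and the grip force at its end, in the units of the state.
- bot.get_obs(): the state, without advancing time (a new reading comes with each control period).
- bot.read_camera(name): name is "scene" or "top" or "wrist"; returns the picture (400x640x3 uint8, red, green, blue); there is no depth.
- bot.get_calibration(name): a dict with "mtx" (3x3 intrinsics, pixels), "k1" (the pictures are not rectified: a ray, as slopes to the right and down, at radius r is drawn at 1 + k1 r^2 times it, then the intrinsics apply), "rvec" (rotation vector, rad) and "tvec" (3), from world to camera coordinates, as OpenCV has them. Camera axes: x right, y down, z forward; pixel columns grow to the right and rows downward; lengths in m; the calibration is good to about 2 mm. A picture is of the moment at which its call begins: read the wrist's pose just before it. get_calibration takes no time and is no camera call; for the wrist camera it gives the pose at the moment of the call.
- bot.hand_in(): hands the job in; it is judged then, once.
Trained networks look in the newest picture that a camera, given by its name, has taken for a name from the list of things; names that differ only in an ending like _2 or _b are one class to them, and where a whole thing is asked for, a point or a joint stands for the part that bears it (a point fixed in the world has none). Each returns a list of dicts, best first, with "p" (0 to 1); they miss things now and then, are a little off and sometimes report something else, mostly with a low value. They report only what shows in the picture. A call takes as long as a camera call. They do not tell look-alikes from the thing itself.
- bot.boxes_of(camera, name): "uv" ([column, row] in pixels, amid what is visible of it).
The state is a dict: "t": time; "q": joint angles; "joint_vel": joint speeds; "joint_torque": joint torques, N m; "eef_pos": TCP position; "tool_rot": TCP orientation; "contact_force": force on the tool from outside, world axes, zero at the start; "torque": the same for the moment, N m; "gripper_width": opening from 0.0 (shut) to 1.0 (fully open); "grasp_force": force on a finger pad.
Only numpy, scipy, OpenCV 4.12 (cv2) and the standard library are available. Lean on these libraries where they do the work, as an engineer would, in place of code of your own. Each camera call takes 0.05 s, during which the arm holds its last target. There are 200 camera calls.

## Working session

There is one attempt and no reset: what is moved stays moved. The work goes in short steps, Python scripts to look and compute and a tool call to move; the robot and the scene stay as the last step left them, time stands still between calls to the robot, and variables do not carry over. Pictures are saved under pics/ and viewed, at most 10 in all, crops included, and the job is handed in when it is done.

Besides the shell and the picture viewer there is one more tool, called after "Request:" by a JSON object that holds its "name" and its "arguments". servo_tool: Moves the arm, as the interface text tells. Shift numbers are shares of 0.02 m and turn numbers shares of 0.15 rad, none past 1 either way. Its arguments: {"type":"object","properties":{"motion":{"type":"array","items":{"type":"number","minimum":-1,"maximum":1}},"grip_force":{"type":"number"}},"required":["motion"]}

```bash
mkdir -p pics
cat > h.py <<'E'
import numpy as np, cv2
from station import bot
def ray(name,uv,cal=None):
    c=cal or bot.get_calibration(name)
    K=np.array(c["mtx"]);R=cv2.Rodrigues(np.array(c["rvec"],float))[0];t=np.array(c["tvec"],float).ravel()
    d=np.linalg.solve(K,[uv[0],uv[1],1.]);xy=d[:2].copy()
    u=xy.copy()
    for _ in range(20): u=xy/(1+c["k1"]*(u@u))
    return -R.T@t, R.T@np.array([u[0],u[1],1.])
def onz(name,uv,z,cal=None):
    o,d=ray(name,uv,cal); return o+d*(z-o[2])/d[2]
def proj(name,P,cal=None):
    c=cal or bot.get_calibration(name)
    K=np.array(c["mtx"]);R=cv2.Rodrigues(np.array(c["rvec"],float))[0];t=np.array(c["tvec"],float).ravel()
    p=R@np.array(P,float)+t;u=p[:2]/p[2];u=u*(1+c["k1"]*(u@u));return (K@[u[0],u[1],1])[:2]
def save(name,f,crop=None,scale=1):
    im=bot.read_camera(name)[:,:,::-1]
    if crop: a,b,c,d=crop; im=im[b:d,a:c]
    cv2.imwrite(f,cv2.resize(im,None,fx=scale,fy=scale,interpolation=cv2.INTER_CUBIC))
E
python3 - <<'E'
from h import *
o=bot.get_obs();print(o)
Z={'lens_center':.0295,'viewer':.048,'rim':.078,'spacer':.012,'cap':.014,'glasses':.025,'brush':.005,'driver':.01,'collar_rib0':.078,'lens_rib':.02}
save('top','pics/top.png')
for n in Z:
    print(n,[(np.round(d['uv']),round(d['p'],2),onz('top',d['uv'],Z[n]).round(3)) for d in bot.boxes_of('top',n)])
save('scene','pics/scene.png')
print([(np.round(d['uv']),round(d['p'],2),onz('scene',d['uv'],.0295).round(3)) for d in bot.boxes_of('scene','lens_center')])
E
```

```text
{'t': 0.0, 'q': array([-1.22510206,  0.47778392,  0.02233192,  1.5564592 , -0.01153226,
        1.10931351, -0.08310774]), 'joint_vel': array([ 0.00130679, -0.00130562, -0.00157239, -0.00012882, -0.0004435 ,
       -0.0010671 ,  0.00077112]), 'joint_torque': array([ 1.56475317e-04, -5.96471000e+01,  1.60806734e+00, -2.81188631e+01,
        1.25275698e-02,  9.50299582e-03,  2.82631220e-06]), 'eef_pos': array([0.29569489, 0.60626503, 0.30293302]), 'tool_rot': array([-1.55577440e-04,  2.24952094e-01,  9.74369392e-01, -9.04953813e-04]), 'contact_force': array([-0.80071916,  1.3841315 , -0.75547112]), 'torque': array([-0.02621318,  0.00043599, -0.00378917]), 'grasp_force': 0.0, 'gripper_width': 1.0000160682939805}
lens_center [(array([254., 198.]), 0.87, array([0.553, 0.177, 0.03 ])), (array([312., 186.]), 0.76, array([0.59 , 0.023, 0.03 ])), (array([282., 260.]), 0.72, array([0.391, 0.097, 0.03 ])), (array([376., 191.]), 0.66, array([ 0.579, -0.146,  0.03 ])), (array([291., 220.]), 0.53, array([0.498, 0.076, 0.03 ]))]
viewer [(array([376., 184.]), 0.76, array([ 0.596, -0.145,  0.048]))]

[... 382 characters left out ...]
.39 ,  0.005]))]
driver [(array([168., 206.]), 0.7, array([0.524, 0.411, 0.01 ])), (array([375., 186.]), 0.2, array([ 0.595, -0.147,  0.01 ]))]
collar_rib0 [(array([377., 186.]), 0.71, array([ 0.59 , -0.143,  0.078]))]
lens_rib [(array([282., 257.]), 0.85, array([0.398, 0.097, 0.02 ])), (array([317., 186.]), 0.75, array([0.589, 0.01 , 0.02 ])), (array([254., 201.]), 0.6, array([0.543, 0.177, 0.02 ])), (array([292., 222.]), 0.57, array([0.491, 0.075, 0.02 ]))]
[(array([347., 194.]), 0.82, array([0.496, 0.074, 0.029])), (array([321., 215.]), 0.65, array([0.577, 0.008, 0.029])), (array([383., 214.]), 0.58, array([0.551, 0.179, 0.029])), (array([357., 167.]), 0.52, array([0.388, 0.098, 0.029]))]
```

View pics/top.png

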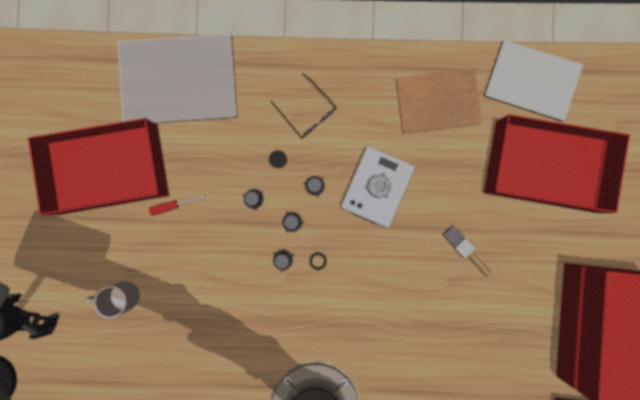

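View pics/scene.png

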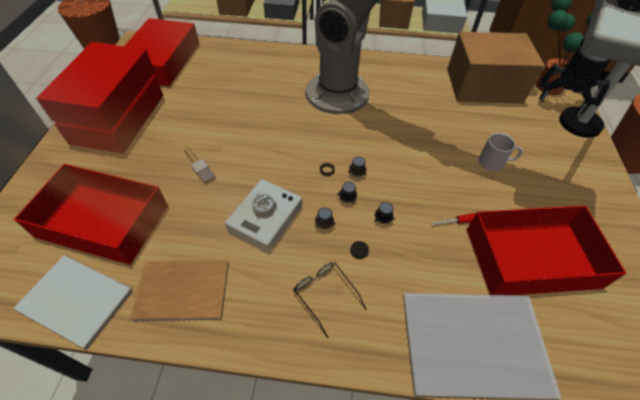

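Four look-alikes for the lens head (top): (254,198) y=0.177, (282,260) y=0.097, (291,222) y=0.075, (314,186) y=0.01. The leftmost is (254,198), so I take that one and check it in a close crop.

Run:
```python
from h import *
im=bot.read_camera('top')[:,:,::-1]
cv2.imwrite('pics/c.png',np.hstack([cv2.resize(im[170:230,224:284],(400,400),interpolation=2),cv2.resize(im[140:234,332:426],(400,400),interpolation=2)]))
# viewer outline
g=cv2.cvtColor(im,cv2.COLOR_BGR2HSV)[140:234,332:426]
m=((g[:,:,1]<50)&(g[:,:,2]>110)).astype('uint8')
c=max(cv2.findContours(m,0,1)[0],key=cv2.contourArea)
b=cv2.boxPoints(cv2.minAreaRect(c))+[332,140]
P=np.array([onz('top',p,.048) for p in b]);print(b,P.round(3),P.mean(0))
for i in range(4): 
    e=P[(i+1)%4]-P[i];print(np.linalg.norm(e),np.degrees(np.arctan2(e[1],e[0])))
c=bot.get_calibration('wrist');R=cv2.Rodrigues(np.array(c["rvec"]))[0];print('wristcam',-R.T@np.ravel(c["tvec"]),R,c['mtx'],c['k1'])
```

```text
[[339.25862122 207.39655304]
 [366.15517426 144.63792992]
 [415.15518188 165.63793182]
 [388.25862885 228.39655304]] [[ 0.533 -0.05   0.048]
 [ 0.7   -0.116  0.048]
 [ 0.648 -0.246  0.048]
 [ 0.482 -0.179  0.048]] [ 0.59084356 -0.1478711   0.048     ]
0.17953144496391338 -21.637047764087594
0.1393158859150136 -111.89648639229011
0.1787967656736598 158.1965267439126
0.13879515174696033 68.40613415175679
wristcam [0.22903306 0.63834112 0.37275298] [[ 4.39040507e-01  8.98467035e-01  6.48412545e-04]
 [ 8.59094296e-01 -4.20011900e-01  2.92484177e-01]
 [ 2.63059732e-01 -1.27855354e-01 -9.56270143e-01]] [[302.30800048   0.         318.08856647]
 [  0.         302.30800048 202.59539451]
 [  0.           0.           1.        ]] -0.03269545745926163
```

View pics/c.png

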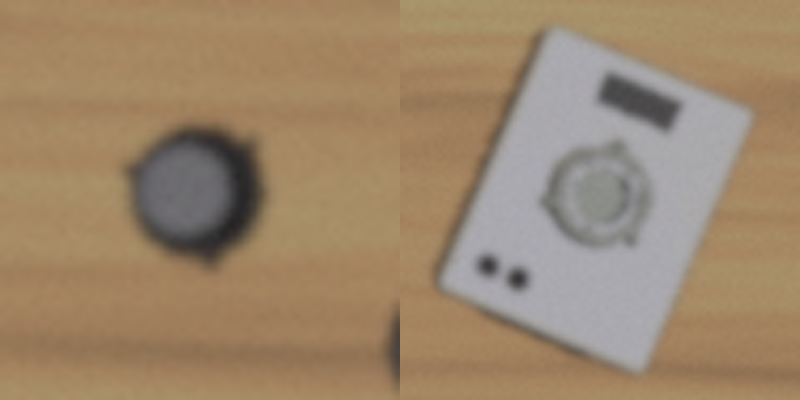

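The crop shows the lens head with ribs at crop (250,140), (130,172) and (212,260), a yaw of about -46°. The viewer's yaw is about -22° by outline and ribs, which is +24° from the lens. I move over the lens head, turning -60° to keep joint 7 range.

Request:
{"name": "servo_tool", "arguments": {"motion": [0,0,0.4,0,0,1,0,0,0,0.4,0,0,1,0,0,0,0.4,0,0,1,0,0,0,0.4,0,0,1,0,0,0,0.4,0,0,1,0], "grip_force": 25}}

```text
t: 1.32
eef_pos: [0.2959, 0.6067, 0.2637]
tool_rot: [-0.0, 0.568, 0.823, 0.0]
contact_force: [-0.6, -0.9, -0.1]
gripper_width: 0.995
grasp_force: 0.0
```

Request:
{"name": "servo_tool", "arguments": {"motion": [0,0,0.4,0,0,1,0,0,0,0.4,0,0,1,0,-0.97,0.5,0,0,0,0,0,-0.97,0.5,0,0,0,0,0,-0.97,0.5,0,0,0,0,0]}}

```text
t: 1.95
eef_pos: [0.3316, 0.5485, 0.2485]
tool_rot: [0.0, 0.683, 0.73, 0.0]
contact_force: [0.5, 0.3, 0.1]
gripper_width: 0.999
grasp_force: 0.0
```

Request:
{"name": "servo_tool", "arguments": {"motion": [-0.97,0.5,0,0,0,0,0,-0.97,0.5,0,0,0,0,0,-0.97,0.5,0,0,0,0,0,-0.97,0.5,0,0,0,0,0,-0.97,0.5,0,0,0,0,0]}}

```text
t: 2.58
eef_pos: [0.3868, 0.456, 0.2479]
tool_rot: [0.0, 0.683, 0.73, 0.0]
contact_force: [-0.8, -0.6, -1.0]
gripper_width: 0.998
grasp_force: 0.0
```

Request:
{"name": "servo_tool", "arguments": {"motion": [-0.97,0.5,0,0,0,0,0,-0.97,0.5,0,0,0,0,0,-0.97,0.5,0,0,0,0,0,-0.97,0.5,0,0,0,0,0,-0.97,0.5,0,0,0,0,0]}}

```text
t: 3.2
eef_pos: [0.4432, 0.3625, 0.2479]
tool_rot: [0.0, 0.683, 0.73, 0.0]
contact_force: [0.8, 0.3, -0.2]
gripper_width: 1.003
grasp_force: 0.0
```

Request:
{"name": "servo_tool", "arguments": {"motion": [-0.97,0.5,0,0,0,0,0,-0.97,0.5,0,0,0,0,0,-0.97,0.5,0,0,0,0,0,-0.97,0.5,0,0,0,0,0,-0.97,0.5,0,0,0,0,0]}}

```text
t: 3.82
eef_pos: [0.4994, 0.2691, 0.2479]
tool_rot: [-0.0, 0.683, 0.73, 0.0]
contact_force: [0.5, 0.0, 0.1]
gripper_width: 1.003
grasp_force: 0.0
```

Request:
{"name": "servo_tool", "arguments": {"motion": [-0.97,0.5,0,0,0,0,0,-0.97,0.5,0,0,0,0,0,-0.97,0.5,0,0,0,0,0,-0.97,0.5,0,0,0,0,0,-0.97,0.5,0,0,0,0,0]}}

```text
t: 4.45
eef_pos: [0.5557, 0.1756, 0.2479]
tool_rot: [-0.0, 0.683, 0.73, 0.0]
contact_force: [-0.1, -0.4, 0.2]
gripper_width: 0.998
grasp_force: 0.0
```

```bash
cat >> h.py <<'E'
from scipy.spatial.transform import Rotation as Ro
def pose():
    o=bot.get_obs();q=np.array(o['tool_rot']);R=Ro.from_quat(np.r_[q[1:],q[0]]).as_matrix();return np.array(o['eef_pos']),R,o
def go(target,tilt=True):
    p,R,o=pose();d=R.T@(np.array(target)-p)/.02
    print('t',round(o['t'],2),'tcp',p.round(4),'xyaw',np.degrees(np.arctan2(R[1,0],R[0,0])).round(2),'tilt',R[:,2].round(4),'units',d.round(2),'F',o['contact_force'].round(1),'q7',o['q'][6].round(2),'w',round(o['gripper_width'],3),'gf',round(o['grasp_force'],1))
E
python3 - <<'E'
from h import *
go([.553,.177,.24])
save('wrist','pics/w1.png')
for n,z in(('lens_center',.0295),('lens_rib',.02)): print(n,[(np.round(d['uv']),round(d['p'],2),onz('wrist',d['uv'],z).round(4)) for d in bot.boxes_of('wrist',n)])
E
```

```text
t 4.45 tcp [0.5557 0.1756 0.2479] xyaw 93.84 tilt [ 0.e+00  1.e-04 -1.e+00] units [ 0.08 -0.13  0.4 ] F [-0.1 -0.4  0.2] q7 -0.18 w 0.998 gf 0.0
lens_center [(array([154., 253.]), 0.85, array([0.3875, 0.0924, 0.0295])), (array([314., 181.]), 0.71, array([0.5527, 0.1812, 0.0295])), (array([252., 276.]), 0.57, array([0.4917, 0.0719, 0.0295])), (array([163., 293.]), 0.54, array([0.3924, 0.0434, 0.0295]))]
lens_rib [(array([252., 275.]), 0.72, array([0.4885, 0.0692, 0.02  ])), (array([336., 326.]), 0.7, array([0.5875, 0.0072, 0.02  ])), (array([313., 184.]), 0.69, array([0.5504, 0.1772, 0.02  ]))]
```

View pics/w1.png

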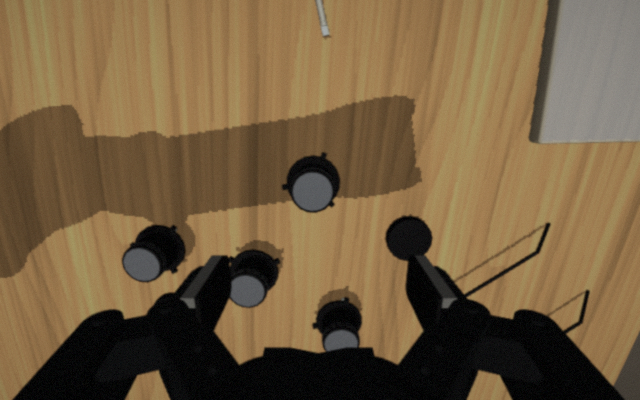

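The lens head is at (313,183), grey top at (313,190), with ribs near (323,155) and (285,186). The cap at (408,240) is clear of the fingers. I refine with the disc ellipse and the ribs.

Run:
```python
from h import *
cal=bot.get_calibration('wrist');im=bot.read_camera('wrist')[:,:,::-1]
x0,y0=268,140
c=im[y0:y0+80,x0:x0+90]
g=c.max(2).astype(int);s=g-c.min(2)
m=((g>60)&(s<25)).astype('uint8')
n,l,st,ce=cv2.connectedComponentsWithStats(m)
for i in range(1,n):
    if st[i,4]>200:
        P=[onz('wrist',p,.0590,cal)[:2] for p in np.argwhere(l==i)[:,::-1]+[x0,y0]]
        print(st[i],np.mean(P,0),np.ptp(P,0))
        ctr=np.mean(P,0)
d=(g<38).astype('uint8');vis=cv2.resize(c,(810,720)[0:2],interpolation=2)[:600]
# predicted overlay
for r,z,col in((.020,.059,(0,255,0)),(.027,.025,(0,0,255)),(.027,.020,(255,0,0))):
    for a in np.arange(0,360,4):
        p=(proj('wrist',[*(ctr+r*np.array([np.cos(np.radians(a)),np.sin(np.radians(a))])),z],cal)-[x0,y0]+.5)*9
        cv2.circle(vis,tuple(int(v) for v in p),2,col,-1)
for a in (-46,74,194):
    p=(proj('wrist',[*(ctr+.0285*np.array([np.cos(np.radians(a)),np.sin(np.radians(a))])),.0225],cal)-[x0,y0]+.5)*9
    cv2.circle(vis,tuple(int(v) for v in p),5,(0,255,255),-1)
cv2.imwrite('pics/w2.png',vis[:,:800])
```

```text
[  25   32   39   38 1179] [0.55022534 0.18055472] [0.0339125 0.0339658]
```

View pics/w2.png

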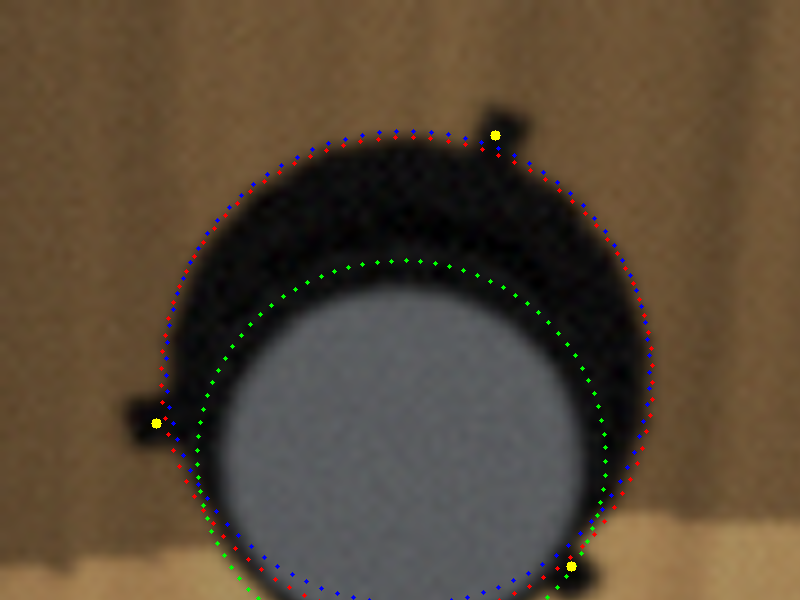

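Request:
{"name": "servo_tool", "arguments": {"motion": [0.26,-0.24,1,0,0,0,0,0,0,1,0,0,0,0,0,0,1,0,0,0,0,0,0,1,0,0,0,0,0,0,1,0,0,0,0]}}

```text
t: 5.28
eef_pos: [0.5494, 0.1834, 0.1472]
tool_rot: [-0.0, 0.682, 0.731, 0.0]
contact_force: [0.4, -0.3, 1.2]
gripper_width: 1.001
grasp_force: 0.0
```

Request:
{"name": "servo_tool", "arguments": {"motion": [0,0,1,0,0,0,0,0,0,0.8,0,0,0,0,0,0,0.55,0,0,0,0,0,0,0,0,0,0,0,0,0,0,0,0,0,0.5]}}

```text
t: 5.9
eef_pos: [0.5505, 0.1819, 0.1014]
tool_rot: [0.0, 0.683, 0.73, 0.0]
contact_force: [0.3, -0.4, 0.0]
gripper_width: 0.822
grasp_force: 0.0
```

Request:
{"name": "servo_tool", "arguments": {"motion": [0,0,0,0,0,0,0.8,0,0,0,0,0,0,0.8,0,0,0,0,0,0,0.8,0,0,0,0,0,0,0.8]}}

```text
t: 6.4
eef_pos: [0.5504, 0.1819, 0.1015]
tool_rot: [0.0, 0.683, 0.73, 0.0]
contact_force: [-0.0, 0.8, 5.2]
gripper_width: 0.459
grasp_force: 25.1
```

Run:
```python
from h import *
go([.55,.18,.20])
```

```text
t 6.4 tcp [0.5504 0.1819 0.1015] xyaw 93.83 tilt [ 7.e-04  5.e-04 -1.e+00] units [-0.09 -0.02 -4.93] F [-0.   0.8  5.2] q7 -0.12 w 0.459 gf 25.1
```

Request:
{"name": "servo_tool", "arguments": {"motion": [0,0,-0.5,0,0,0,0.8,0,0,-1,0,0,0,0.8,0,0,-1,0,0,0,0.8,0,0,-1,0,0,0,0.8,0,0,-1,0,0,0,0.8], "grip_force": 35}}

```text
t: 7.02
eef_pos: [0.5502, 0.1817, 0.1928]
tool_rot: [0.0, 0.683, 0.73, 0.0]
contact_force: [-0.1, 0.2, -1.2]
gripper_width: 0.46
grasp_force: 35.5
```

Request:
{"name": "servo_tool", "arguments": {"motion": [-0.5,0,-1,0,0,0,0.8,-1,0.11,-1,0,0,0,0.8,-1,0.11,-1,0,0,0,0.8,-1,0.11,0,0,0,0,0.8,-1,0.11,0,0,0,0,0.8]}}

```text
t: 7.65
eef_pos: [0.5647, 0.091, 0.2508]
tool_rot: [-0.0, 0.683, 0.73, -0.0]
contact_force: [-0.0, 0.3, -2.4]
gripper_width: 0.459
grasp_force: 35.6
```

Request:
{"name": "servo_tool", "arguments": {"motion": [-1,0.11,0,0,0,0,0.8,-1,0.11,0,0,0,0,0.8,-1,0.11,0,0,0,0,0.8,-1,0.11,0,0,0,0,0.8,-1,0.11,0,0,0,0,0.8]}}

```text
t: 8.28
eef_pos: [0.582, -0.008, 0.2501]
tool_rot: [-0.0, 0.683, 0.73, -0.001]
contact_force: [0.2, 0.8, -1.9]
gripper_width: 0.455
grasp_force: 35.6
```

Request:
{"name": "servo_tool", "arguments": {"motion": [-1,0.11,0,0,0,0,0.8,-1,0.11,0,0,0,0,0.8,-1,0.11,0,0,0,0,0.8,-1,0.11,0,0,0,0,0.8,-1,0.11,0,0,0,0,0.8]}}

```text
t: 8.9
eef_pos: [0.6005, -0.1069, 0.2508]
tool_rot: [-0.0, 0.683, 0.73, -0.0]
contact_force: [0.2, -0.5, -1.6]
gripper_width: 0.46
grasp_force: 35.6
```

Request:
{"name": "servo_tool", "arguments": {"motion": [-1,0.11,0,0,0,0,0.8,-1,0.11,0,0,0,0,0.8,-1,0.15,0,0,0,0,0.8,-1,0.15,0,0,0,0,0.8,-1,0.11,0,0,0,0,0.8]}}

```text
t: 9.52
eef_pos: [0.6198, -0.2057, 0.2508]
tool_rot: [-0.0, 0.683, 0.73, 0.0]
contact_force: [-0.2, 0.0, -1.4]
gripper_width: 0.456
grasp_force: 35.6
```

Request:
{"name": "servo_tool", "arguments": {"motion": [0,0,0,0,0,-0.93,0.8,0,0,0,0,0,-0.93,0.8,0,0,0,0,0,-0.93,0.8,0,0,0,0,0,0,0.8,0,0,0,0,0,0,0.8]}}

```text
t: 10.15
eef_pos: [0.6195, -0.2049, 0.2508]
tool_rot: [-0.0, 0.518, 0.856, -0.0]
contact_force: [-0.6, 0.6, -1.5]
gripper_width: 0.457
grasp_force: 35.6
```

Run:
```python
from h import *
go([.588,-.146,.25])
cal=bot.get_calibration('wrist')
save('wrist','pics/w3.png')
for n,z in(('rim',.078),('collar_rib0',.078),('collar_rib1',.078),('viewer',.048),('lens_center',.17)): print(n,[(np.round(d['uv']),round(d['p'],2),onz('wrist',d['uv'],z,cal).round(4)) for d in bot.boxes_of('wrist',n)])
```

```text
t 10.15 tcp [ 0.6195 -0.2049  0.2508] xyaw 117.65 tilt [-1.e-04  0.e+00 -1.e+00] units [ 3.34 -0.03  0.04] F [-0.6  0.6 -1.5] q7 0.87 w 0.457 gf 35.6
rim [(array([316., 113.]), 0.95, array([ 0.5842, -0.1423,  0.078 ])), (array([566.,  69.]), 0.66, array([ 0.7371, -0.0247,  0.078 ]))]
collar_rib0 [(array([314., 114.]), 0.89, array([ 0.5837, -0.1433,  0.078 ]))]
collar_rib1 [(array([314., 114.]), 0.89, array([ 0.5837, -0.1433,  0.078 ]))]
viewer [(array([316., 109.]), 0.92, array([ 0.5833, -0.1394,  0.048 ]))]
lens_center [(array([318., 267.]), 0.58, array([ 0.6235, -0.2136,  0.17  ]))]
```

View pics/w3.png

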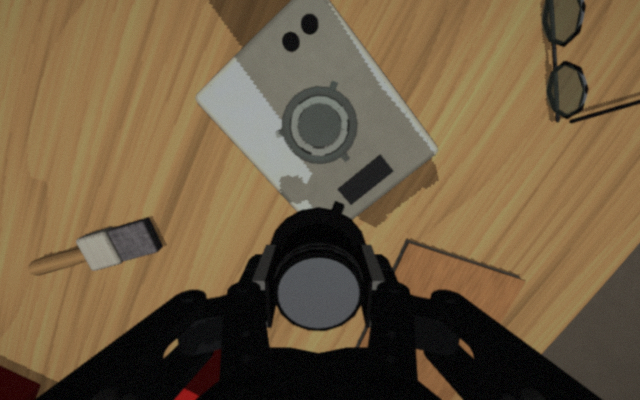

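The collar is centred near (319,124), with ribs at about (334,86), (347,155) and (280,132). The held lens has its top disc at (319,293) and a rib at (337,208). I fit both precisely.

```bash
cat > fit.py <<'E'
from h import *
from scipy.optimize import minimize
cal=bot.get_calibration('wrist');im=bot.read_camera('wrist')[:,:,::-1]
g=cv2.GaussianBlur(im,(3,3),0).astype(float).max(2)
A=np.radians(np.arange(0,360,5))
def smp(P):
    uv=np.array([proj('wrist',p,cal) for p in P],np.float32)
    return cv2.remap(g.astype(np.float32),uv[:,:1],uv[:,1:],1).ravel()
def circ(c,r,z,a=A): return [[c[0]+r*np.cos(t),c[1]+r*np.sin(t),z] for t in a]
def cost(c): return smp(circ(c,.0245,.078)).mean()*.5+smp(circ(c,.0285,.078)).mean()*.5-smp(circ(c,.0218,.074)).mean()-.5*smp(circ(c,.0325,.078)).mean()
b=min((cost((x,y)),x,y) for x in np.arange(.576,.598,.002) for y in np.arange(-.156,-.13,.002))
r=minimize(cost,b[1:],method='Nelder-Mead',options=dict(initial_simplex=np.array(b[1:])+[[0,0],[.002,0],[0,.002]]));rim=r.x
fa=np.radians(np.arange(-60,60,1))
s=[np.mean(smp([[rim[0]+.0315*np.cos(t+k+w),rim[1]+.0315*np.sin(t+k+w),.078] for k in(0,2.0944,4.1888) for w in(-.05,0,.05)])) for t in fa]
i=int(np.argmin(s));print('rim',rim.round(4),r.fun,b,'ribyaw',np.degrees(fa[i]),np.round(s[max(0,i-8):i+9],0))
p,R,o=pose()
zt=p[2]-.1015+.059
c=im[250:335,268:370];mx=c.max(2).astype(int)
m=((mx>70)&(mx-c.min(2)<25)).astype('uint8');n,l,st,ce=cv2.connectedComponentsWithStats(m)
k=1+np.argmax(st[1:,4]);P=np.array([onz('wrist',q,zt,cal) for q in np.argwhere(l==k)[:,::-1]+[268,250]])
lc=P[:,:2].mean(0);print('lens top',lc.round(4),np.ptp(P,0),st[k],'tool off',(R.T@(np.r_[lc,0]-np.r_[p[:2],0])).round(4))
for uv in((337,208),(338,204)):
    q=onz('wrist',uv,zt-.0375,cal)[:2]-lc;print('lens rib',np.linalg.norm(q),np.degrees(np.arctan2(q[1],q[0])))
v=im.copy()
for q in circ(rim,.03,.078)+circ(rim,.023,.078)+circ(lc,.017,zt)+circ(lc,.027,zt-.037): cv2.circle(v,tuple(int(round(x)) for x in proj('wrist',q,cal)),0,(0,0,255),-1)
cv2.imwrite('pics/w4.png',cv2.resize(v[70:340,220:420],None,fx=2.2,fy=2.2,interpolation=2))
E
python3 fit.py
```

```text
rim [ 0.5913 -0.1497] -97.45491027832031 (np.float32(-93.96749), np.float64(0.592), np.float64(-0.15)) ribyaw -23.0 [127. 122. 116. 110. 104.  98.  93.  89.  86.  87.  89.  93.  99. 105.
 110. 116. 122.]
lens top [ 0.6196 -0.205 ] [3.40335735e-02 3.41339931e-02 5.55111512e-17] [  11    8   80   70 4364] tool off [-0.0005 -0.0003  0.    ]
lens rib 0.027545848366180032 96.98235716224076
lens rib 0.029743240759664998 97.6062400641522
```

View pics/w4.png

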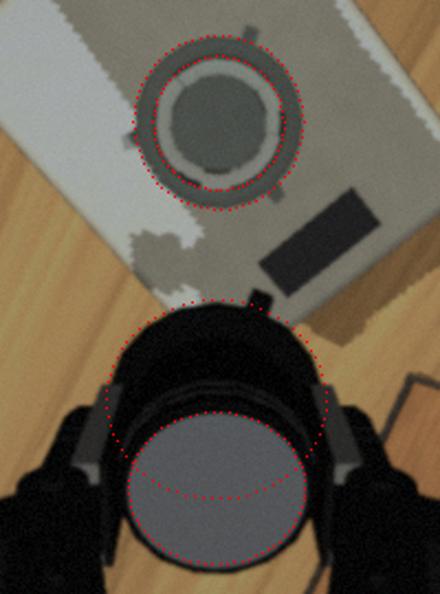

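The fit is clean. Rim at (0.5913,-0.1497), collar rib yaw about -22.5°, held lens rib at 97.3° (≡ -22.7°), so they are already aligned. I move over the collar and lower.

Request:
{"name": "servo_tool", "arguments": {"motion": [0.8,0.01,0,0,0,0,0.8,0.8,0.01,0,0,0,0,0.8,0.8,0.01,0,0,0,0,0.8,0.76,0.01,0.4,0,0,0,0.8,0,0,0.9,0,0,0,0.8]}}

```text
t: 11.12
eef_pos: [0.5908, -0.1464, 0.2246]
tool_rot: [0.0, 0.515, 0.857, 0.001]
contact_force: [0.2, -0.6, -1.8]
gripper_width: 0.459
grasp_force: 35.6
```

Request:
{"name": "servo_tool", "arguments": {"motion": [0,0,0.9,0,0,0,0.8,0,0,0.8,0,0,0,0.8,0,0,0.6,0,0,0,0.8,0,0,0,0,0,0,0.8,0,0,0,0,0,0,0.8]}}

```text
t: 11.75
eef_pos: [0.5911, -0.1485, 0.1792]
tool_rot: [0.0, 0.517, 0.856, 0.0]
contact_force: [0.0, -0.0, -1.9]
gripper_width: 0.461
grasp_force: 35.6
```

Run:
```python
from h import *
go([.591,-.1485,.1695])
```

```text
t 11.75 tcp [ 0.5911 -0.1485  0.1792] xyaw 117.8 tilt [ 7.e-04 -2.e-04 -1.e+00] units [ 0.   -0.    0.49] F [ 0.  -0.  -1.9] q7 0.81 w 0.461 gf 35.6
```

Request:
{"name": "servo_tool", "arguments": {"motion": [0,0,0.12,0,0,0,0.8,0,0,0.12,0,0,0,0.8,0,0,0.1,0,0,0,0.8,0,0,0,0,0,0,0.8]}}

```text
t: 12.25
eef_pos: [0.5906, -0.1481, 0.172]
tool_rot: [-0.0, 0.516, 0.856, -0.0]
contact_force: [0.3, 0.2, -1.8]
gripper_width: 0.456
grasp_force: 35.6
```

Request:
{"name": "servo_tool", "arguments": {"motion": [0,0,0.08,0,0,0,0.8,0,0,0,0,0,0,0.8]}}

```text
t: 12.5
eef_pos: [0.5907, -0.1482, 0.1704]
tool_rot: [-0.0, 0.516, 0.856, -0.0]
contact_force: [-0.2, -0.2, -2.3]
gripper_width: 0.46
grasp_force: 35.6
```

Request:
{"name": "servo_tool", "arguments": {"motion": [0,0,0.04,0,0,0,0.8,0,0,0,0,0,0,0.8]}}

```text
t: 12.75
eef_pos: [0.5908, -0.1482, 0.1697]
tool_rot: [0.0, 0.516, 0.856, 0.0]
contact_force: [0.2, -0.3, -0.8]
gripper_width: 0.46
grasp_force: 35.6
```

Request:
{"name": "servo_tool", "arguments": {"motion": [0,0,0.04,0,0,0,0.8,0,0,0,0,0,0,0.8]}}

```text
t: 13.0
eef_pos: [0.5909, -0.1482, 0.1693]
tool_rot: [0.0, 0.516, 0.856, 0.0]
contact_force: [-1.3, -0.0, 3.3]
gripper_width: 0.46
grasp_force: 36.0
```

Request:
{"name": "servo_tool", "arguments": {"motion": [0,0,0.015,0,0,0,0.8,0,0,0,0,0,0,0.8]}}

```text
t: 13.25
eef_pos: [0.5909, -0.1483, 0.1692]
tool_rot: [0.0, 0.516, 0.856, 0.0]
contact_force: [-2.0, -0.6, 5.6]
gripper_width: 0.456
grasp_force: 36.2
```

Request:
{"name": "servo_tool", "arguments": {"motion": [0,0,0,0,0,-0.4,0.8,0,0,0,0,0,-0.4,0.8]}}

```text
t: 13.5
eef_pos: [0.5914, -0.1486, 0.1693]
tool_rot: [0.001, 0.463, 0.886, 0.0]
contact_force: [0.6, -1.2, 4.0]
gripper_width: 0.458
grasp_force: 36.3
```

Request:
{"name": "servo_tool", "arguments": {"motion": [0,0,0,0,0,-0.4,0.8,0,0,0,0,0,-0.4,0.8,0,0,0,0,0,-0.4,0.8]}}

```text
t: 13.88
eef_pos: [0.5915, -0.1488, 0.1692]
tool_rot: [0.001, 0.382, 0.924, 0.0]
contact_force: [-0.7, -1.1, 2.2]
gripper_width: 0.463
grasp_force: 36.2
```

Request:
{"name": "servo_tool", "arguments": {"motion": [0,0,0,0,0,-0.3,0.8,0,0,0,0,0,-0.3,0.8]}}

```text
t: 14.12
eef_pos: [0.5915, -0.1489, 0.1693]
tool_rot: [0.001, 0.34, 0.94, -0.0]
contact_force: [-0.0, -1.1, 3.8]
gripper_width: 0.46
grasp_force: 36.2
```

Run:
```python
from h import *
go([.591,-.1485,.1695]);print(bot.get_obs()['torque'])
```

```text
t 14.12 tcp [ 0.5915 -0.1489  0.1693] xyaw 140.21 tilt [ 2.3e-03 -8.0e-04 -1.0e+00] units [ 0.03 -0.   -0.01] F [-0.  -1.1  3.8] q7 1.14 w 0.46 gf 36.2
[-0.25415245 -0.03162525 -0.0291853 ]
```

Request:
{"name": "servo_tool", "arguments": {"motion": [0,0,0,0,0,-0.3,0.8,0,0,0,0,0,-0.3,0.8]}}

```text
t: 14.38
eef_pos: [0.5916, -0.1488, 0.1693]
tool_rot: [0.001, 0.298, 0.955, -0.0]
contact_force: [1.1, -1.0, 3.6]
gripper_width: 0.457
grasp_force: 36.2
```

Request:
{"name": "servo_tool", "arguments": {"motion": [0,0,0,0,0,-0.3,0.8,0,0,0,0,0,-0.1,0.8]}}

```text
t: 14.62
eef_pos: [0.5915, -0.1488, 0.1692]
tool_rot: [0.001, 0.269, 0.963, -0.0]
contact_force: [0.7, -2.2, 4.2]
gripper_width: 0.46
grasp_force: 36.2
```

Request:
{"name": "servo_tool", "arguments": {"motion": [0,0,0,0,0,-0.3,0.8,0,0,0,0,0,-0.2,0.8]}}

```text
t: 14.88
eef_pos: [0.5914, -0.1487, 0.1692]
tool_rot: [0.001, 0.233, 0.973, -0.0]
contact_force: [0.5, -0.9, 4.4]
gripper_width: 0.457
grasp_force: 36.2
```

Request:
{"name": "servo_tool", "arguments": {"motion": [0,0,0,0,0,-0.3,0.8,0,0,0,0,0,-0.1,0.8]}}

```text
t: 15.12
eef_pos: [0.5913, -0.1486, 0.1692]
tool_rot: [0.001, 0.204, 0.979, -0.0]
contact_force: [1.0, -2.6, 5.4]
gripper_width: 0.455
grasp_force: 36.2
```

Request:
{"name": "servo_tool", "arguments": {"motion": [0,0,0,0,0,-0.3,0.8,0,0,0,0,0,-0.2,0.8]}}

```text
t: 15.38
eef_pos: [0.5913, -0.1487, 0.1691]
tool_rot: [0.001, 0.167, 0.986, -0.0]
contact_force: [1.1, -1.7, 5.3]
gripper_width: 0.456
grasp_force: 36.2
```

Request:
{"name": "servo_tool", "arguments": {"motion": [0,0,0,0,0,-0.3,0.8,0,0,0,0,0,-0.1,0.8]}}

```text
t: 15.62
eef_pos: [0.5901, -0.148, 0.1679]
tool_rot: [-0.001, 0.137, 0.991, 0.0]
contact_force: [-0.2, -1.5, -0.3]
gripper_width: 0.459
grasp_force: 35.8
```

It dropped: z fell by 1.2 mm and the press force vanished at about 46°. I go a little further towards the gap middle, then lower gently.

Request:
{"name": "servo_tool", "arguments": {"motion": [0,0,0.05,0,0,-0.2,0.8,0,0,0,0,0,0,0.8]}}

```text
t: 15.88
eef_pos: [0.5902, -0.1478, 0.1669]
tool_rot: [-0.001, 0.122, 0.993, 0.0]
contact_force: [0.1, -0.3, -2.6]
gripper_width: 0.457
grasp_force: 35.8
```

Request:
{"name": "servo_tool", "arguments": {"motion": [0,0,0.08,0,0,-0.1,0.8,0,0,0,0,0,0,0.8]}}

```text
t: 16.12
eef_pos: [0.5904, -0.1479, 0.1656]
tool_rot: [-0.0, 0.115, 0.993, 0.0]
contact_force: [-0.4, 0.4, -1.8]
gripper_width: 0.458
grasp_force: 35.7
```

Request:
{"name": "servo_tool", "arguments": {"motion": [0,0,0.1,0,0,0,0.8,0,0,0,0,0,0,0.8]}}

```text
t: 16.38
eef_pos: [0.5906, -0.1481, 0.1638]
tool_rot: [-0.0, 0.115, 0.993, 0.0]
contact_force: [0.6, -0.3, -1.8]
gripper_width: 0.458
grasp_force: 35.7
```

Request:
{"name": "servo_tool", "arguments": {"motion": [0,0,0.05,0,0,0,0.8,0,0,0,0,0,0,0.8]}}

```text
t: 16.62
eef_pos: [0.5907, -0.1482, 0.1629]
tool_rot: [-0.0, 0.115, 0.993, 0.0]
contact_force: [0.5, -0.6, -2.1]
gripper_width: 0.458
grasp_force: 35.7
```

Request:
{"name": "servo_tool", "arguments": {"motion": [0,0,0.03,0,0,0,0.8,0,0,0,0,0,0,0.8]}}

```text
t: 16.88
eef_pos: [0.5908, -0.1482, 0.1625]
tool_rot: [0.0, 0.115, 0.993, 0.0]
contact_force: [0.5, -0.6, -1.1]
gripper_width: 0.453
grasp_force: 35.8
```

Request:
{"name": "servo_tool", "arguments": {"motion": [0,0,0.02,0,0,0,0.8,0,0,0,0,0,0,0.8]}}

```text
t: 17.12
eef_pos: [0.5909, -0.1482, 0.1623]
tool_rot: [0.0, 0.115, 0.993, 0.0]
contact_force: [-1.0, 0.2, 2.2]
gripper_width: 0.453
grasp_force: 36.0
```

Request:
{"name": "servo_tool", "arguments": {"motion": [0,0,0,0,0,0.4,0.8,0,0,0.01,0,0,0.4,0.8]}}

```text
t: 17.38
eef_pos: [0.591, -0.148, 0.1622]
tool_rot: [0.0, 0.175, 0.985, 0.0]
contact_force: [-1.1, 1.7, 4.5]
gripper_width: 0.454
grasp_force: 36.1
```

Request:
{"name": "servo_tool", "arguments": {"motion": [0,0,0.01,0,0,0.4,0.8,0,0,0.01,0,0,0.4,0.8]}}

```text
t: 17.62
eef_pos: [0.5914, -0.1479, 0.1619]
tool_rot: [0.001, 0.234, 0.972, 0.0]
contact_force: [0.2, 0.8, 1.8]
gripper_width: 0.456
grasp_force: 36.0
```

Run:
```python
from h import *
go([.591,-.1485,.1595]);print(bot.get_obs()['torque'])
```

```text
t 17.62 tcp [ 0.5914 -0.1479  0.1619] xyaw 152.97 tilt [ 1.5e-03  2.0e-04 -1.0e+00] units [ 0.   -0.04  0.12] F [0.2 0.8 1.8] q7 1.33 w 0.456 gf 36.0
[ 0.09436495 -0.04558481  0.00783434]
```

Request:
{"name": "servo_tool", "arguments": {"motion": [0,0,0.01,0,0,0.4,0.8,0,0,0.009,0,0,0.4,0.8]}}

```text
t: 17.88
eef_pos: [0.5913, -0.148, 0.1614]
tool_rot: [0.001, 0.292, 0.957, 0.0]
contact_force: [0.0, 0.6, 1.7]
gripper_width: 0.456
grasp_force: 36.0
```

Request:
{"name": "servo_tool", "arguments": {"motion": [0,0,0.009,0,0,0.4,0.8,0,0,0.009,0,0,0.4,0.8]}}

```text
t: 18.12
eef_pos: [0.5913, -0.148, 0.1609]
tool_rot: [0.001, 0.348, 0.937, 0.0]
contact_force: [0.3, -0.1, 1.8]
gripper_width: 0.457
grasp_force: 36.0
```

Request:
{"name": "servo_tool", "arguments": {"motion": [0,0,0.009,0,0,0.4,0.8,0,0,0.009,0,0,0.4,0.8]}}

```text
t: 18.38
eef_pos: [0.5913, -0.1479, 0.1606]
tool_rot: [0.001, 0.404, 0.915, 0.0]
contact_force: [-0.6, 1.1, 0.5]
gripper_width: 0.461
grasp_force: 35.9
```

Run:
```python
from h import *
go([.591,-.1485,.1595]);print(bot.get_obs()['torque'])
```

```text
t 18.38 tcp [ 0.5913 -0.1479  0.1606] xyaw 132.33 tilt [ 1.3e-03  2.0e-04 -1.0e+00] units [-0.01 -0.03  0.06] F [-0.6  1.1  0.5] q7 1.03 w 0.461 gf 35.9
[ 0.14938459 -0.08104901  0.02184473]
```

Request:
{"name": "servo_tool", "arguments": {"motion": [0,0,0.012,0,0,0.4,0.8,0,0,0.01,0,0,0.4,0.8]}}

```text
t: 18.62
eef_pos: [0.5912, -0.1479, 0.1601]
tool_rot: [0.0, 0.458, 0.889, 0.0]
contact_force: [0.5, 0.0, 1.3]
gripper_width: 0.457
grasp_force: 35.9
```

Request:
{"name": "servo_tool", "arguments": {"motion": [0,0,0.01,0,0,0.4,0.8,0,0,0.01,0,0,0.3,0.8]}}

```text
t: 18.88
eef_pos: [0.5912, -0.148, 0.1598]
tool_rot: [0.0, 0.504, 0.864, 0.0]
contact_force: [0.8, 0.2, 2.5]
gripper_width: 0.461
grasp_force: 35.9
```

Run:
```python
from h import *
go([.591,-.1485,.1595]);print(bot.get_obs()['torque'])
```

```text
t 18.88 tcp [ 0.5912 -0.148   0.1598] xyaw 119.45 tilt [ 1.1e-03  1.0e-04 -1.0e+00] units [-0.02 -0.02  0.01] F [0.8 0.2 2.5] q7 0.84 w 0.461 gf 35.9
[ 0.18897317 -0.08621401  0.06969459]
```

Request:
{"name": "servo_tool", "arguments": {"motion": [0,0,0.01,0,0,0.3,0.8,0,0,0.01,0,0,0.2,0.8]}}

```text
t: 19.12
eef_pos: [0.5913, -0.1477, 0.1596]
tool_rot: [0.0, 0.536, 0.844, 0.001]
contact_force: [-0.7, 3.1, 8.0]
gripper_width: 0.458
grasp_force: 36.4
```

Run:
```python
from h import *
go([.591,-.1485,.1595]);print(bot.get_obs()['torque'])
```

```text
t 19.12 tcp [ 0.5913 -0.1477  0.1596] xyaw 115.16 tilt [ 1.e-03  7.e-04 -1.e+00] units [-0.03 -0.03  0.01] F [-0.7  3.1  8. ] q7 0.78 w 0.458 gf 36.4
[0.60268195 0.03626461 0.0409933 ]
```

Request:
{"name": "servo_tool", "arguments": {"motion": [0,0,0.01,0,0,0.3,0.8,0,0,0,0,0,0.2,0.8]}}

```text
t: 19.38
eef_pos: [0.5915, -0.1474, 0.1596]
tool_rot: [0.0, 0.567, 0.824, 0.001]
contact_force: [-0.6, 3.2, 6.0]
gripper_width: 0.457
grasp_force: 36.5
```

Run:
```python
from h import *
go([.591,-.1485,.1595]);print(bot.get_obs()['torque'])
```

```text
t 19.38 tcp [ 0.5915 -0.1474  0.1596] xyaw 110.88 tilt [ 0.0015  0.001  -1.    ] units [-0.04 -0.04  0.01] F [-0.6  3.2  6. ] q7 0.72 w 0.457 gf 36.5
[0.72973278 0.06601715 0.11368108]
```

Request:
{"name": "servo_tool", "arguments": {"motion": [0,0,0,0,0,0.25,0.8,0,0,0,0,0,0.25,0.8]}}

```text
t: 19.62
eef_pos: [0.5916, -0.1472, 0.1597]
tool_rot: [0.0, 0.598, 0.802, 0.001]
contact_force: [-0.7, 2.5, 6.5]
gripper_width: 0.457
grasp_force: 36.4
```

Run:
```python
from h import *
go([.591,-.1485,.1595]);print(bot.get_obs()['torque'])
```

```text
t 19.62 tcp [ 0.5916 -0.1472  0.1597] xyaw 106.58 tilt [ 0.0019  0.0011 -1.    ] units [-0.05 -0.05  0.01] F [-0.7  2.5  6.5] q7 0.66 w 0.457 gf 36.4
[ 0.7494759  -0.11120707  0.10576644]
```

Height has been constant over the last 9° while turning freely, 9.9 mm below the first rest, so it is home. I relieve the press, open and retreat.

Request:
{"name": "servo_tool", "arguments": {"motion": [0,0,-0.02,0,0,0,0.8,0,0,0,0,0,0,0.4,0,0,0,0,0,0,0,0,0,0,0,0,0,0,0,0,0,0,0,0,0]}}

```text
t: 20.25
eef_pos: [0.5906, -0.1484, 0.1591]
tool_rot: [-0.0, 0.597, 0.802, -0.0]
contact_force: [-0.4, 0.4, -0.6]
gripper_width: 0.998
grasp_force: 0.0
```

Request:
{"name": "servo_tool", "arguments": {"motion": [0,0,0,0,0,0,0,0,0,0,0,0,0,0,0,0,-0.3,0,0,0,0,0,0,-0.6,0,0,0,0,0,0,-0.9,0,0,0,0]}}

```text
t: 20.88
eef_pos: [0.5907, -0.1482, 0.1963]
tool_rot: [-0.0, 0.597, 0.802, -0.0]
contact_force: [-0.4, 0.0, 0.3]
gripper_width: 1.003
grasp_force: 0.0
```

Request:
{"name": "servo_tool", "arguments": {"motion": [0,0,-1,0,0,0,0,0,0,-1,0,0,0,0,0,0,-1,0,0,0,0,0,0,0,0,0,0,0,0,0,0,0,0,0,0]}}

```text
t: 21.5
eef_pos: [0.5905, -0.1481, 0.2552]
tool_rot: [-0.0, 0.597, 0.802, 0.0]
contact_force: [-0.6, -0.2, -0.8]
gripper_width: 1.002
grasp_force: 0.0
```

Run:
```python
from h import *
go([.591,-.1485,.25])
save('wrist','pics/w5.png',(220,80,420,330),2.2)
im=bot.read_camera('scene')
```

```text
t 21.5 tcp [ 0.5905 -0.1481  0.2552] xyaw 106.65 tilt [-1.e-04  2.e-04 -1.e+00] units [-0.03  0.02  0.26] F [-0.6 -0.2 -0.8] q7 0.61 w 1.002 gf 0.0
```

View pics/w5.png

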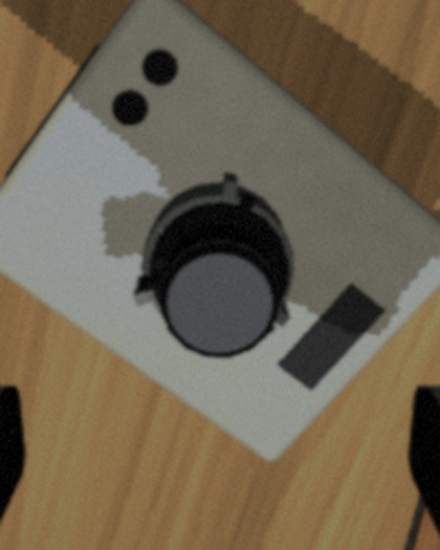

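The picture shows the lens head sitting flat and upright in the collar, disc at crop (220,303). Its rib is about 10° clockwise past the collar rib at (230,185). I hand in.

```bash
python3 -c "
from station import bot
print(bot.hand_in())"
```

```text
the job is handed in; nothing more can be done
None
```

The lens head was set on the thread with ribs aligned, dropped a step at about 46° backward, turned about 60° forward until it stopped sinking (flange home on the rim), released and handed in at about 22 s; the hand-in gave no verdict.

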